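# Sweep loose lenses through the gate into the loading slot

### The job

On the white loading tray, sweep the three loose round lenses one at a time through the narrow gate, until all three lie flat in the slot, each fully past the gate. Push them with the fingertips or the outside of the fingers only; do not pick up or lift them. Leave the square filter and everything else around the tray where they are.

Things in the scene. Friction and masses are not known exactly. Their poses are not given: they have to be found in the camera images.
- tray: Fixed flat white tray with low aluminium fences. Origin: on the table under the middle of the gate; +y runs through the gate into the slot, x along the fence, z up. Open deck: 236 mm along x, from y = -177 mm to the fence, top 6 mm above the table, no rim on its other three sides. The fence (y = -2 to 8 mm, 118 mm to each side) stands 14 mm above the deck, broken only by the gate.
- gate (a point): Middle of the gate, on the deck's top (6 mm above the table); axes as the tray's. The gate is 44 mm wide between round posts of 5 mm radius.
- slot_end (a point): Foot of the slot's end wall, 126 mm beyond the gate, on the slot's floor. The slot runs straight from the gate to here: 44 mm wide, floor level with the deck, walls 14 mm high and 8 mm thick, open above. The three lenses fit in it in a row, a later lens pushing the earlier ones on.
- lens0: One of three identical round mounted lenses on the tray's deck: a plain dark steel disc, 36 mm diameter, 12 mm thick, about 35 g, lying flat, with a glass disc in the middle of its top. Origin: centre of its underside.
- lens1: One of three identical round mounted lenses on the tray's deck: a plain dark steel disc, 36 mm diameter, 12 mm thick, about 35 g, lying flat, with a glass disc in the middle of its top. Origin: centre of its underside.
- lens2: One of three identical round mounted lenses on the tray's deck: a plain dark steel disc, 36 mm diameter, 12 mm thick, about 35 g, lying flat, with a glass disc in the middle of its top. Origin: centre of its underside.
- square: Square filter of the same dark steel and glass, 30 x 30 mm, 12 mm thick, loose among the lenses; it stays where it is. Origin: centre of its underside. The lenses and this filter start on four places in an arc about 118 mm from the gate, about 50 mm or more apart, with a free straight way from each to the gate.
- vial: Small amber glass oil vial, 26 mm diameter, 45 mm tall, standing loose on the table beside the slot. Origin: centre of its underside. Bystander.
- pot: Clear sample pot, 44 mm diameter, 55 mm tall, standing loose on the table on the slot's other side. Origin: centre of its underside. Bystander.
- dish: Shallow glass dish, 90 mm diameter, 15 mm tall, loose on the table. Origin: centre of its underside. Bystander.
- brush: Cleaning brush about 160 mm long lying on the table. Origin at its underside. Bystander.
- loupe: Black loupe, 38 mm diameter, 38 mm tall, standing on the table. Origin: centre of its underside. Bystander.
There are look-alikes about, which are no part of the job. Leave any orange look-alike of the lens0 alone. What is shaped like the lens1 but blue is not meant.

How it is judged:
On the way, in this order (a step that is already met when the one before it is completed fails the run):
1. a first lens lies in the slot, fully past the gate (((y of lens0 in the frame of tray between 0.016 and 0.113 m and x of lens0 in the frame of tray between -0.008 and 0.008 m and z of lens0 in the frame of tray below 0.009 m) or (y of lens1 in the frame of tray between 0.016 and 0.113 m and x of lens1 in the frame of tray between -0.008 and 0.008 m and z of lens1 in the frame of tray below 0.009 m) or (y of lens2 in the frame of tray between 0.016 and 0.113 m and x of lens2 in the frame of tray between -0.008 and 0.008 m and z of lens2 in the frame of tray below 0.009 m))), for 0.2 s.
2. a second lens has joined it ((((y of lens0 in the frame of tray between 0.016 and 0.113 m and x of lens0 in the frame of tray between -0.008 and 0.008 m and z of lens0 in the frame of tray below 0.009 m) and (y of lens1 in the frame of tray between 0.016 and 0.113 m and x of lens1 in the frame of tray between -0.008 and 0.008 m and z of lens1 in the frame of tray below 0.009 m)) or ((y of lens0 in the frame of tray between 0.016 and 0.113 m and x of lens0 in the frame of tray between -0.008 and 0.008 m and z of lens0 in the frame of tray below 0.009 m) and (y of lens2 in the frame of tray between 0.016 and 0.113 m and x of lens2 in the frame of tray between -0.008 and 0.008 m and z of lens2 in the frame of tray below 0.009 m)) or ((y of lens1 in the frame of tray between 0.016 and 0.113 m and x of lens1 in the frame of tray between -0.008 and 0.008 m and z of lens1 in the frame of tray below 0.009 m) and (y of lens2 in the frame of tray between 0.016 and 0.113 m and x of lens2 in the frame of tray between -0.008 and 0.008 m and z of lens2 in the frame of tray below 0.009 m)))), for 0.2 s.
3. the third lens has joined them (y of lens0 in the frame of tray between 0.016 and 0.113 m and x of lens0 in the frame of tray between -0.008 and 0.008 m and z of each of lens0, lens1, lens2 in the frame of tray below 0.009 m and y of lens1 in the frame of tray between 0.016 and 0.113 m and x of lens1 in the frame of tray between -0.008 and 0.008 m and y of lens2 in the frame of tray between 0.016 and 0.113 m and x of lens2 in the frame of tray between -0.008 and 0.008 m), for 0.2 s.
At the end, for the whole second after the job is handed in: All three lenses lie flat (within 0.15 rad) and at rest on the slot's floor, centres at least 16 mm past the gate's middle and within 8 mm of the slot's middle line; the square filter and all bystanders within 15 mm of where they started (all of step 3 and angle between each of lens0, lens1, lens2's own z axis and vertical below 0.15 rad and linear speed of each of lens0, lens1, lens2 below 0.02 m/s and distance of each of square, vial, pot, dish, brush, loupe from where it was at the start of the episode below 0.015 m); the robot touches nothing.
It fails at once if a lens is lifted (more than 6 mm off the deck) or tipped up (z of any of lens0, lens1, lens2 in the frame of tray above 0.012 m or angle between any of lens0, lens1, lens2's own z axis and vertical above 0.6 rad).
It fails at once if the square filter or a bystander is moved by more than 15 mm (distance of any of square, vial, pot, dish, brush, loupe from where it was at the start of the episode above 0.015 m).
It also fails if it takes over 72 s, if anything falls off the work surface, if the arm or the gripper's body presses on something with over 40 N, if the wrist force passes 120 N, or if a joint passes its speed limit or range.

### The arm

A 6-joint arm with a two-finger parallel gripper is mounted at the origin on the work surface. World frame = base frame: x ahead of the robot, y to its left, z up, the work surface at z = 0. Lengths are in m, angles in rad, forces in N, time in s.
With the tool pointing down it reaches from about 0.325 to 0.875 m from the base axis. Payload 4.4 kg.
Tool frame: the origin (TCP) lies midway between the tips of the shut fingers; the grasp point (between the pads) lies ctrl.grip_point_offset behind it (ctrl.grip_point_offset is the distance from the TCP to the grasp point, in m); z points along the fingers, y is the line along which they close (so a half turn about z gives the same grasp; the last joint's range is limited). The gripper opens to 85 mm and grips with 20 to 120 N. Pads are 22 mm wide; open, the fingers measure 114 mm over their backs; the gripper's body (76 mm by 85 mm) begins 54 mm behind the grasp point. The pads swing forward as they close: fully open they stand 13 mm farther back than shut.
Start: joints at [-1.395, 0.207, 1.542, -0, 1.393, -0.15], TCP at [0.185, -0.545, 0.196] pointing down, gripper open.
Joint ranges: [-2.73, 2.73], [-0.86, 2.22], [0.23, 2.46], [-1.11, 4.25], [0.08, 2.63], [-2.82, 2.82]. Speed limits (rad/s): [2.79, 2.79, 3.14, 3.14, 3.14, 3.14].

### API

Orientations are given as a unit quaternion [w, x, y, z].
In Python, from bench import ctrl gives the robot as it stands.
- The arm moves only by the tool servo_tool, never from a script. Its argument "motion" is a list of rows, each a list of 6 numbers: the shift along the tool's x, y, z scaled (see below), then the turn, a rotation vector about the tool's x, y, z scaled (see below). In form: [[dx, dy, dz, rx, ry, rz], ...]. A call has exactly 10 rows; each row shifts and turns the commanded pose from where the row before left it, along the tool's axes as they then stand; what a row does not reach is not made up. The controller multiplies each number of a shift by 40 mm and each number of a turn by 0.12 rad. A row lasts 1/10 s, in which the tool goes at most 50 mm and 8.59 degrees, less where a joint would pass 70% of its speed; a pose out of reach is approached as far as the arm can. A call with a number of a shift or a turn outside -1 to 1 is refused whole. A call with a gripper value outside its range is refused whole. "gripper" is the closure, from 0 (fully open) to 1 (shut), set as the call begins (left out, the last holds). The fingers move at their own pace and stop on an object; "grip_force" is the grip in N (left out, the last holds). Time passes only in rows, so rows that do not move let the fingers close, or fill a call up. It gives the time, the measured TCP pose, the force, the opening and the grip force at its end, in the units of the state.
- ctrl.observe(): the state, without advancing time (a new reading comes with each control period).
- ctrl.get_image(name): name is "scene" or "top" or "wrist"; returns a dict with "frame" (384x512x3 uint8, red, green, blue), "K" (3x3 intrinsics, pixels), "distortion" ([k1, k2, p1, p2, k3] as OpenCV has them; the pictures are not rectified), "eye" and "rotation" of the camera in the world. Camera axes: x right, y up, looking along -z (the intrinsics and any distortion apply to the point x, -y, -z); pixel columns grow to the right and rows downward; lengths in m; the calibration is good to about 2 mm. A picture is of the moment at which its call begins. There is no depth.
- ctrl.finish_job(): hands the job in; it is judged then, once.
The state is a dict: "clock": time; "joint_pos": joint angles; "joint_vel": joint speeds; "joint_efforts": joint torques, N m; "eef_pos": TCP position; "tool_rot": TCP orientation; "wrist_force": force on the tool from outside, world axes, zero at the start; "moment": the same for the moment, N m; "width": finger opening in m; "gripper_force": force on a finger pad.
Only numpy, scipy, OpenCV 4.12 (cv2) and the standard library are available. Lean on these libraries where they do the work, as an engineer would, in place of code of your own. Each camera call takes 0.05 s, during which the arm holds its last target. There are 200 camera calls.

## Working session

There is one attempt and no reset: what is moved stays moved. The work goes in short steps, Python scripts to look and compute and a tool call to move; the robot and the scene stay as the last step left them, time stands still between calls to the robot, and variables do not carry over. Pictures are saved under pics/ and viewed, at most 10 in all, crops included, and the job is handed in when it is done.

Besides the shell and the picture viewer there is one more tool, called as name(argument=value, ...) on one line, values as JSON. servo_tool: Moves the arm, as the interface text tells. Its arguments: {"type":"object","properties":{"motion":{"type":"array","items":{"type":"array","items":{"type":"number","minimum":-1,"maximum":1}}},"gripper":{"type":"number"},"grip_force":{"type":"number"}},"required":["motion"]}

```bash
mkdir -p pics; ls; python3 - <<'E'
from bench import ctrl
import cv2,json
import numpy as np
print(ctrl.observe(), ctrl.grip_point_offset)
for n in ("top","scene"):
    d=ctrl.get_image(n); cv2.imwrite(f"pics/{n}0.png",d["frame"][:,:,::-1])
    print(n,d["K"],d["distortion"],d["eye"],d["rotation"])
E
```

```text
pics
{'clock': 0.0, 'joint_pos': array([-1.39450899e+00,  2.07409927e-01,  1.54297888e+00,  6.69978184e-06,
        1.39349937e+00, -1.50565453e-01]), 'joint_vel': array([ 2.53588631e-04,  6.99303722e-04, -1.30723553e-03, -3.42901908e-04,
       -3.63121196e-04, -3.20818668e-05]), 'joint_efforts': array([ 1.05192175e-03, -3.83030069e+01, -2.91595781e+01, -5.35849722e-05,
        1.04842486e-02, -2.12168096e-06]), 'eef_pos': array([ 0.18441748, -0.54372984,  0.19461976]), 'tool_rot': array([-1.14770917e-03,  9.86675049e-01,  1.62699201e-01, -1.14644638e-05]), 'wrist_force': array([-0.11435126,  0.36980731,  0.32108881]), 'moment': array([0.06202171, 0.02757547, 0.01077938]), 'gripper_force': 0.0, 'width': 0.08556738602669689} 0.0187
top [[366.89801362   0.         248.72465431]
 [  0.         366.89801362 188.91656659]
 [  0.           0.           1.        ]] [-0.08015204  0.          0.          0.          0.        ] [ 0.44771006 -0.00354411  1.10897763] [-0.70318739 -0.03114153  0.02733306  0.70979617]
scene [[358.15627467   0.         255.79091726]
 [  0.         358.15627467 190.05473009]
 [  0.           0.           1.        ]] [0.01992276 0.         0.         0.         0.        ] [ 1.15817187 -0.07183883  0.70865757] [0.69182311 0.27259044 0.2438989  0.62256611]
```

```bash
python3 -c "
import cv2
for n in ('top',):
    i=cv2.imread(f'pics/{n}0.png'); cv2.imwrite(f'pics/{n}0b.png',cv2.resize(i,(800,600),interpolation=cv2.INTER_CUBIC))"
```

```text
(no output)
```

View pics/top0b.png

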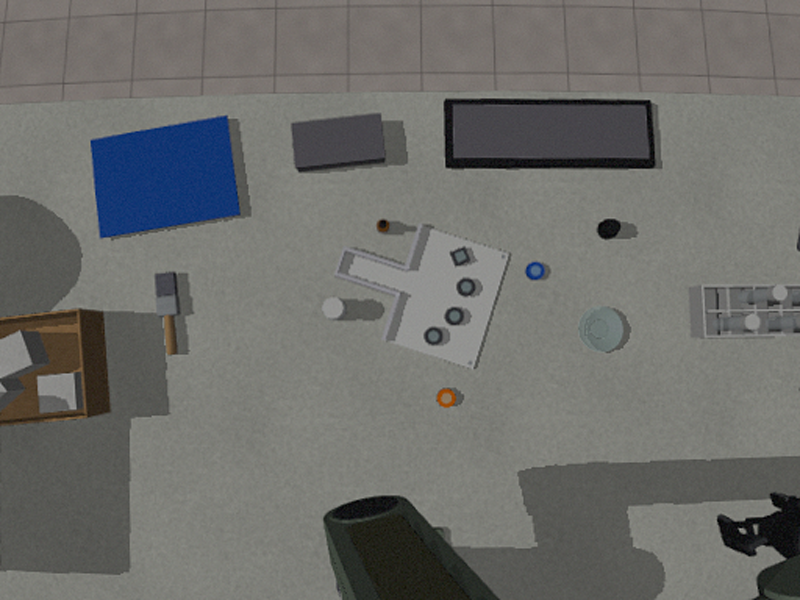

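View pics/scene0.png

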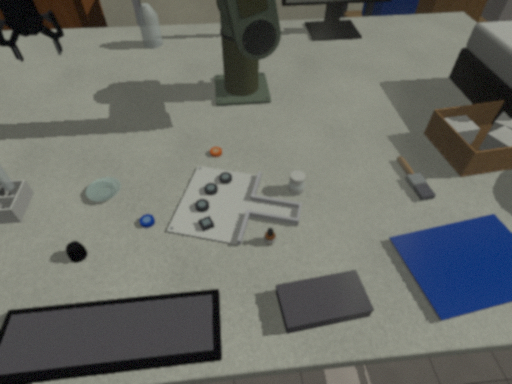

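The top view (800x600 scale) shows the tray in the middle. The square is at (460,256) and the lenses are at (466,287), (455,316) and (434,336). The gate is near (407,280), and the slot runs left towards (345,262). The vial is at (383,226), the pot at (333,308), and the orange and blue decoys are off the tray.

```bash
cat > h.py <<'E'
import numpy as np, cv2
from scipy.spatial.transform import Rotation as R
def rot(q): return R.from_quat(np.roll(q,-1)).as_matrix() if np.size(q)==4 else np.array(q)
def cam(d): 
    Rc=rot(d["rotation"])@np.diag([1,-1,-1]); return Rc, np.array(d["eye"])
def back(d,px,z):
    Rc,e=cam(d); u=cv2.undistortPoints(np.float64(px).reshape(-1,1,2),d["K"],d["distortion"]).reshape(-1,2)
    r=np.c_[u,np.ones(len(u))]@Rc.T
    return e+r*((z-e[2])/r[:,2])[:,None]
def proj(d,P):
    Rc,e=cam(d); t=-Rc.T@e
    return cv2.projectPoints(np.float64(P).reshape(-1,3),cv2.Rodrigues(Rc.T)[0],t,d["K"],d["distortion"])[0].reshape(-1,2)
def T2W(p,t): # tray xy -> world
    c,s=np.cos(t[2]),np.sin(t[2]); return np.atleast_2d(p)@np.array([[c,s],[-s,c]])+t[:2]
def W2T(p,t):
    c,s=np.cos(t[2]),np.sin(t[2]); return (np.atleast_2d(p)-t[:2])@np.array([[c,-s],[s,c]])
E
python3 - <<'E'
from h import *
from bench import ctrl
d=ctrl.get_image("top"); s=1/1.5625
P=lambda l:np.float64(l)*s
co=back(d,P([(510,253),(473,367)]),.006); print("deck back corners",co,np.linalg.norm(co[0]-co[1]))
f=back(d,P([(428,226),(387,340)]),.02); print("fence ends",f,np.linalg.norm(f[0]-f[1]))
L=back(d,P([(466,287),(455,316),(434,336),(460,256)]),.018)[:,:2]
B=np.array([co[0,:2],co[1,:2]]); ax=B[0]-B[1]; ax/=np.linalg.norm(ax)
th=np.arctan2(ax[1],ax[0]); o=B.mean(0)+177e-3*np.array([-np.sin(th),np.cos(th)])
t=[*o,th]; print("tray",t)
print("world",L,"tray",W2T(L,t), np.linalg.norm(W2T(L,t),axis=1))
i=cv2.resize(d["frame"][120:250,200:350,::-1],None,fx=5,fy=4.5,interpolation=cv2.INTER_CUBIC)
def dr(x,y,z,c):
    w=T2W([x,y],t)[0]; u=proj(d,[*w,z])[0]; cv2.circle(i,(int((u[0]-200)*5+2.5),int((u[1]-120)*4.5+2.2)),2,c,-1)
for a in [(-.118,-.177),(.118,-.177)]: dr(*a,.006,(0,0,255))
for a in [(-.118,-.002),(.118,-.002),(.118,.008),(-.118,.008),(-.022,-.002),(.022,-.002),(-.022,.126),(.022,.126),(.03,.134),(-.03,.134)]: dr(*a,.02,(0,255,0))
cv2.imwrite("pics/c1.png",i)
E
```

```text
deck back corners [[ 0.61936543 -0.23518656  0.006     ]
 [ 0.39964659 -0.15830624  0.006     ]] 0.2327809143800411
fence ends [[ 0.6711027  -0.07518924  0.02      ]
 [ 0.45284438  0.00578341  0.02      ]] 0.23279446873229495
tray [np.float64(0.567963619449997), np.float64(-0.029678424528343905), np.float64(-0.3365885255344298)]
world [[ 0.55247583 -0.14623559]
 [ 0.49718663 -0.12413031]
 [ 0.45957583 -0.08352947]
 [ 0.61244482 -0.13594613]] tray [[ 0.0238765  -0.11513191]
 [-0.03561095 -0.11252734]
 [-0.08452048 -0.08662642]
 [ 0.07708214 -0.08561394]] [0.11758165 0.11802772 0.1210283  0.11520158]
```

View pics/c1.png

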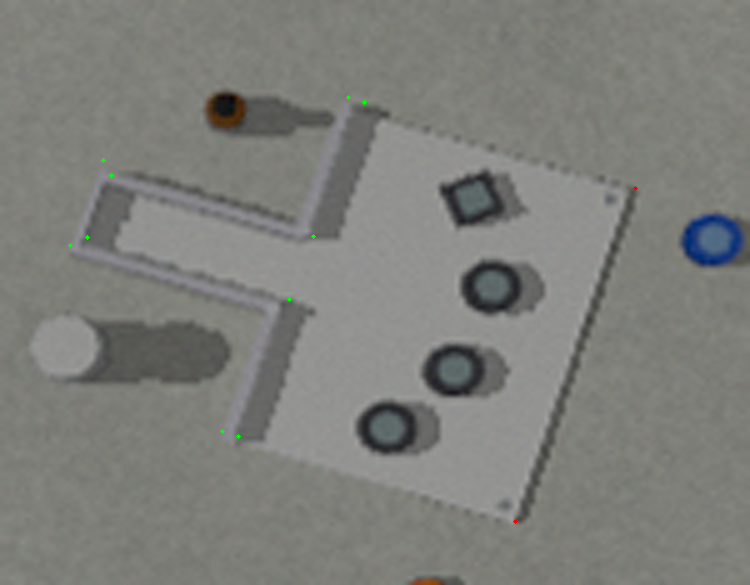

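The overlay shows a small rotation and offset error. The slot's outer end corners are really at about (104,180) and (71,250) in the crop, so I'll refit the tray pose on six corners.

```bash
python3 - <<'E'
from h import *
from bench import ctrl
from scipy.optimize import least_squares
d=ctrl.get_image("top")
M=np.array([(.118,-.177,.006),(-.118,-.177,.006),(-.118,.008,.02),(.118,.008,.02),(.03,.134,.02),(-.03,.134,.02)])
px=np.array([(636,187),(517,521),(229,441),(350,102),(104,180),(71,250)],float)
px=np.c_[200+px[:,0]/5-.4,120+px[:,1]/4.5-.4]
f=lambda t:(proj(d,np.c_[T2W(M[:,:2],t),M[:,2]])-px).ravel()
r=least_squares(f,[.568,-.03,-.336]); t=r.x; print(t,r.fun.reshape(-1,2).round(2).tolist())
np.save("tray.npy",t)
lp=np.array([(491,287),(454,370),(387,428),(473,199)],float); lp=np.c_[200+lp[:,0]/5-.4,120+lp[:,1]/4.5-.4]
L=back(d,lp,.018)[:,:2]; print(L.round(4),W2T(L,t).round(4),np.linalg.norm(W2T(L,t),axis=1))
print("vial,pot",W2T(back(d,[[200+226/5,120+108/4.5]],.045)[:,:2],t),W2T(back(d,[[200+66/5,120+348/4.5]],.055)[:,:2],t))
o=ctrl.observe(); print(rot(o["tool_rot"]).round(3))
E
```

```text
[ 0.56343436 -0.03109437 -0.31654818] [[-0.13, 0.4], [1.16, 0.64], [-0.24, -0.3], [-0.68, 0.14], [-0.26, -2.14], [0.15, 1.23]]
[[ 0.5534 -0.1449]
 [ 0.4985 -0.1218]
 [ 0.4606 -0.0813]
 [ 0.6125 -0.1353]] [[ 0.0259 -0.1113]
 [-0.0335 -0.1064]
 [-0.0821 -0.0797]
 [ 0.0791 -0.0838]] [0.11428347 0.11155303 0.11445436 0.11522205]
vial,pot [[0.08695555 0.07273002]] [[-0.09124405  0.11258881]]
[[ 0.947  0.321 -0.   ]
 [ 0.321 -0.947  0.001]
 [ 0.    -0.001 -1.   ]]
```

servo_tool(motion=[[0.83,-0.51,-0.1,0,0,0],[0.83,-0.51,-0.1,0,0,0],[0.83,-0.51,-0.1,0,0,0],[0.83,-0.51,-0.1,0,0,0],[0.83,-0.51,-0.1,0,0,0],[0.83,-0.51,-0.1,0,0,0],[0.83,-0.51,-0.1,0,0,0],[0.83,-0.51,-0.1,0,0,0],[0.83,-0.51,-0.1,0,0,0],[0.83,-0.51,-0.1,0,0,0]], gripper=0.75)

```text
clock: 1.2
eef_pos: [0.4342, -0.2433, 0.2359]
tool_rot: [0.0, 0.987, 0.163, 0.0]
wrist_force: [-0.0, 0.3, 0.2]
width: 0.0209
gripper_force: 0.0
```

servo_tool(motion=[[0.83,-0.51,0,0,0,0],[0.83,-0.51,0,0,0,0],[0.83,-0.51,0,0,0,0],[0,0,0,0,0,-1],[0,0,0,0,0,-1],[0,0,0,0,0,-1],[0,0,0,0,0,-1],[0,0,0,0,0,-1],[0,0,0,0,0,-1],[0,0,0,0,0,-1]])

```text
clock: 2.2
eef_pos: [0.508, -0.1547, 0.2355]
tool_rot: [-0.0, 0.833, 0.553, -0.0]
wrist_force: [0.4, 0.0, -0.0]
width: 0.0213
gripper_force: 0.0
```

```bash
python3 - <<'E'
from h import *
from bench import ctrl
o=ctrl.observe(); t=np.load("tray.npy"); Rm=rot(o["tool_rot"])
print(o["clock"],o["eef_pos"],W2T(o["eef_pos"][:2],t),np.arctan2(Rm[1,0],Rm[0,0]),o["width"],o["wrist_force"])
d=ctrl.get_image("wrist"); cv2.imwrite("pics/w1.png",cv2.resize(d["frame"][:,:,::-1],(800,600)))
print(d["eye"],rot(d["rotation"]))
E
```

```text
2.2 [ 0.50799057 -0.15472174  0.23549214] [[-0.01420536 -0.13474401]] 1.1717846014790008 0.02126009891503287 [ 0.38024985  0.03011718 -0.02994775]
[ 0.53381116 -0.09377427  0.4136333 ] [[ 9.21229687e-01  3.75052618e-01  1.03302460e-01]
 [-3.89018091e-01  8.88760105e-01  2.42426072e-01]
 [-8.88572401e-04 -2.63516620e-01  9.64654447e-01]]
```

View pics/w1.png

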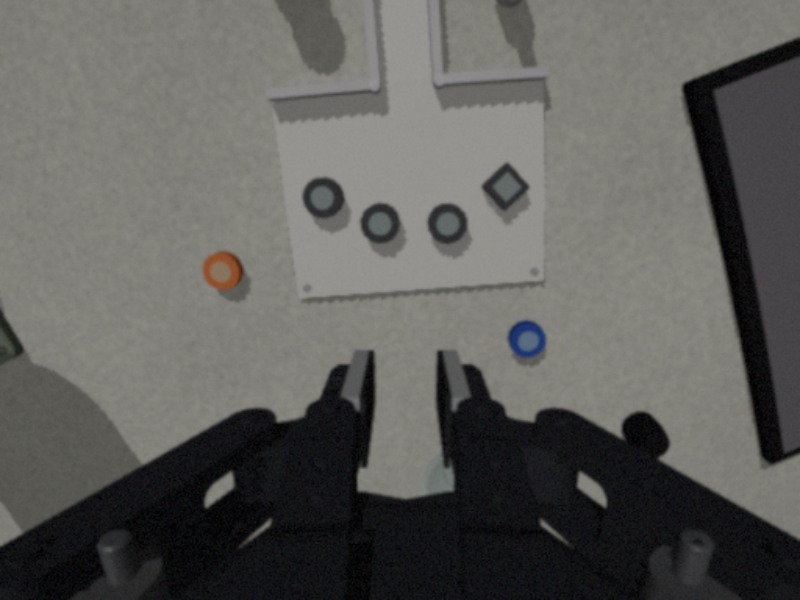

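The wrist view (800x600) shows the deck's back corners at (302,298) and (543,282). The fence ends are at (272,100) and (547,78), and the gate posts at (377,90) and (437,84). The lenses are at (322,197), (380,222) and (447,222), with the square at (505,186).

```bash
cat > fit.py <<'E'
from h import *
from bench import ctrl
from scipy.optimize import least_squares
d=ctrl.get_image("wrist"); s=.64
M=np.array([(.118,-.177,.006),(-.118,-.177,.006),(-.118,-.002,.02),(.118,-.002,.02),(-.024,-.001,.02),(.024,-.001,.02)])
px=np.array([(543,282),(302,298),(272,101),(547,78),(377,92),(437,85)],float)*s
f=lambda t:(proj(d,np.c_[T2W(M[:,:2],t),M[:,2]])-px).ravel()
r=least_squares(f,np.load("tray.npy")); t=r.x; print(t,r.fun.reshape(-1,2).round(2).tolist())
np.save("tray.npy",t)
L=back(d,np.array([(322,197),(380,222),(447,222),(505,186)])*s,.018)[:,:2]; print(L.round(4),W2T(L,t).round(4),np.linalg.norm(W2T(L,t),axis=1))
i=cv2.resize(d["frame"][0:200,150:370,::-1],None,fx=3,fy=3,interpolation=cv2.INTER_CUBIC)
def dr(x,y,z,c):
    u=proj(d,[*T2W([x,y],t)[0],z])[0]; cv2.circle(i,(int((u[0]-150)*3+1.5),int(u[1]*3+1.5)),1,c,-1)
for x in (-.118,.118): dr(x,-.177,.006,(0,0,255)); dr(x,-.002,.006,(0,0,255))
for x in (-.022,.022):
    for y in np.linspace(.008,.06,6): dr(x,y,.02,(0,255,0))
for x in np.r_[-.118:-.025:.01,.028:.12:.01]: dr(x,-.002,.02,(0,255,0))
for l in W2T(L,t)[:3]:
    for a in np.linspace(0,6.28,12): dr(l[0]+.018*np.cos(a),l[1]+.018*np.sin(a),.018,(255,255,0))
cv2.imwrite("pics/c2.png",i)
E
python3 fit.py
```

```text
[ 0.56377516 -0.0270805  -0.31960198] [[1.69, -1.11], [-1.96, 0.4], [-2.88, 0.76], [1.82, 0.83], [1.31, -1.0], [-0.07, 0.47]]
[[ 0.4598 -0.0809]
 [ 0.498  -0.1207]
 [ 0.5528 -0.1436]
 [ 0.6111 -0.1339]] [[-0.0818 -0.0838]
 [-0.033  -0.1095]
 [ 0.0262 -0.1141]
 [ 0.0785 -0.0866]] [0.11708477 0.11440614 0.11703937 0.11683234]
```

View pics/c2.png

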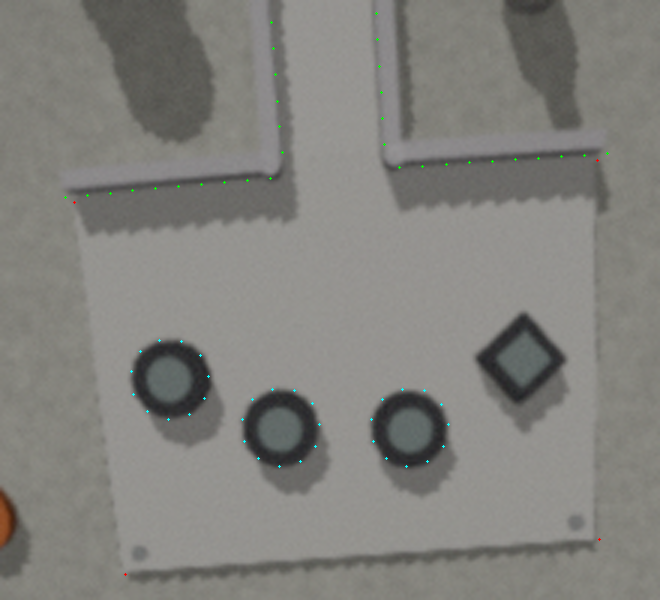

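```bash
cat > plan.py <<'E'
from h import *
from bench import ctrl
import sys
def plan(wps):
    """wps: tray x,y mm, z mm, heading deg (0=+y, + toward -x). Prints, per leg, tool-frame shift/turn units."""
    o=ctrl.observe(); t=np.load("tray.npy"); Rm=rot(o["tool_rot"]); p=o["eef_pos"]; yaw=np.arctan2(Rm[1,0],Rm[0,0])
    print("now",o["clock"],W2T(p[:2],t).round(4),p[2].round(4),"head",np.degrees(yaw-t[2])-90,"w",round(o["width"],4),o["wrist_force"].round(1))
    for x,y,z,h in wps:
        y2=t[2]+np.pi/2+np.radians(h); q=np.r_[T2W([x/1e3,y/1e3],t)[0],z/1e3]
        rz=-(y2-yaw)/.12; D=q-p; c,s=np.cos(y2),np.sin(y2)
        print((x,y,z,h),"rz %.2f then shift %.2f %.2f %.2f"%(rz,(c*D[0]+s*D[1])/.04,(s*D[0]-c*D[1])/.04,-D[2]/.04)); p,yaw=q,y2
if __name__=="__main__": plan(eval(sys.argv[1]))
E
python3 plan.py "[(37,-153,100,15.5),(37,-153,9,15.5),(7,-45,9,15.5)]"
```

```text
now 2.3 [[-0.0129 -0.1387]] 0.2355 head -4.84772969153795 w 0.021 [0.  0.7 0.2]
(37, -153, 100, 15.5) rz -2.96 then shift -0.68 1.11 3.39
(37, -153, 9, 15.5) rz -0.00 then shift 0.00 0.00 2.28
(7, -45, 9, 15.5) rz -0.00 then shift 2.80 -0.00 -0.00
```

servo_tool(motion=[[0,0,0,0,0,-1],[0,0,0,0,0,-1],[0,0,0,0,0,-0.96],[-0.17,0.28,0.85,0,0,0],[-0.17,0.28,0.85,0,0,0],[-0.17,0.28,0.85,0,0,0],[-0.17,0.27,0.84,0,0,0],[0,0,0.7,0,0,0],[0,0,0.5,0,0,0],[0,0,0,0,0,0]])

```text
clock: 3.3
eef_pos: [0.5479, -0.1826, 0.0481]
tool_rot: [-0.004, 0.725, 0.689, -0.001]
wrist_force: [-0.8, 0.3, -0.3]
width: 0.0211
gripper_force: 0.0
```

```bash
python3 plan.py "[(37,-153,9,15.5),(7,-45,9,15.5)]"; python3 - <<'E'
from bench import ctrl
import cv2
cv2.imwrite("pics/w2.png",ctrl.get_image("wrist")["frame"][:,:,::-1])
E
```

```text
now 3.3 [[ 0.0338 -0.1527]] 0.0481 head 15.376598800152905 w 0.0211 [-0.8  0.3 -0.3]
(37, -153, 9, 15.5) rz -0.02 then shift -0.03 0.07 0.98
(7, -45, 9, 15.5) rz -0.00 then shift 2.80 -0.00 -0.00
```

View pics/w2.png

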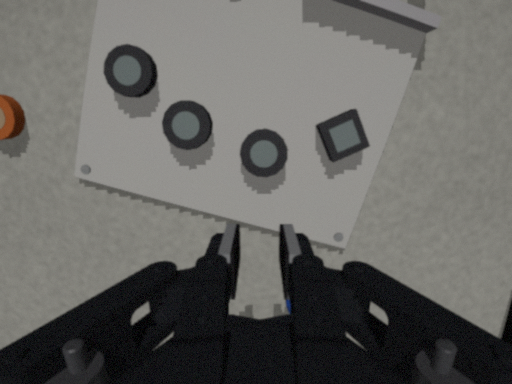

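The view shows the first lens at (264,153), centred ahead of the two fingertips at (235,235) and (288,235). I'll descend and push.

servo_tool(motion=[[0,0.05,0.4,0,0,0],[0,0,0.38,0,0,0],[0,0,0.2,0,0,0],[0.15,0,0,0,0,0],[0.2,0,0,0,0,0],[0.2,0,0,0,0,0],[0.2,0,0,0,0,0],[0.2,0,0,0,0,0],[0.2,0,0,0,0,0],[0.2,0,0,0,0,0]])

```text
clock: 4.35
eef_pos: [0.556, -0.1296, 0.0132]
tool_rot: [0.0, 0.724, 0.69, 0.0]
wrist_force: [-0.7, 0.1, -0.5]
width: 0.0213
gripper_force: 0.0
```

```bash
python3 plan.py "[(7,-45,9,15.5),(0,-35,9,0)]"; python3 - <<'E'
from bench import ctrl
import cv2
cv2.imwrite("pics/w3.png",ctrl.get_image("wrist")["frame"][:,:,::-1])
E
```

```text
now 4.35 [[ 0.0248 -0.0997]] 0.0132 head 15.528453071461286 w 0.0213 [-0.7  0.1 -0.5]
(7, -45, 9, 15.5) rz 0.00 then shift 1.44 -0.06 0.10
(0, -35, 9, 0) rz 2.25 then shift 0.25 -0.18 -0.00
```

View pics/w3.png

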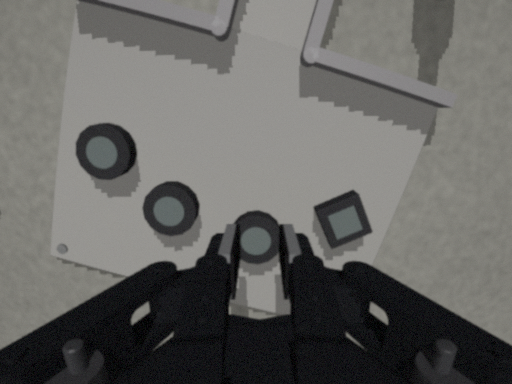

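```bash
python3 - <<'E'
from h import *
from bench import ctrl
d=ctrl.get_image("wrist"); t=np.load("tray.npy")
print(W2T(back(d,[(256,237),(170,209),(104,152),(343,218)],.018)[:,:2],t).round(4), ctrl.observe()["eef_pos"])
E
```

```text
[[ 0.0255 -0.1119]
 [-0.0335 -0.108 ]
 [-0.0811 -0.0824]
 [ 0.0768 -0.0837]] [ 0.55577003 -0.12906485  0.01297266]
```

The lens hasn't moved: the partly open fingertips passed over it, because the pads stand back from the TCP when open. I'll work out the tip height from the image (tips near (238,225) and (282,225)).

```bash
python3 - <<'E'
from h import *
from bench import ctrl
d=ctrl.get_image("wrist"); o=ctrl.observe(); Rm=rot(o["tool_rot"])
for b in (0,.005,.01,.02,.03):
    for sx in (.011,-.011): print(b,sx,proj(d,[o["eef_pos"]+Rm@[sx,sy,-b] for sy in (-.0106,.0106,-.025,.025)]).round(0).tolist())
f=d["frame"].mean(2)
for y in (218,222,226,230,236,245): print(y,f[y,205:315:2].astype(int).tolist())
E
```

```text
0 0.011 [[244.0, 201.0], [276.0, 201.0], [222.0, 201.0], [298.0, 201.0]]
0 -0.011 [[244.0, 232.0], [275.0, 232.0], [223.0, 232.0], [296.0, 232.0]]
0.005 0.011 [[243.0, 203.0], [276.0, 203.0], [221.0, 203.0], [299.0, 203.0]]
0.005 -0.011 [[244.0, 235.0], [276.0, 235.0], [222.0, 235.0], [297.0, 235.0]]
0.01 0.011 [[243.0, 206.0], [277.0, 206.0], [220.0, 206.0], [300.0, 206.0]]
0.01 -0.011 [[243.0, 238.0], [276.0, 238.0], [221.0, 238.0], [298.0, 238.0]]
0.02 0.011 [[242.0, 211.0], [278.0, 211.0], [218.0, 211.0], [302.0, 211.0]]
0.02 -0.011 [[242.0, 245.0], [277.0, 245.0], [219.0, 245.0], [301.0, 245.0]]
0.03 0.011 [[241.0, 217.0], [279.0, 217.0], [215.0, 217.0], [305.0, 217.0]]
0.03 -0.011 [[242.0, 253.0], [278.0, 253.0], [217.0, 253.0], [303.0, 253.0]]
218 [147, 146, 149, 147, 145, 148, 146, 146, 148, 147, 147, 146, 147, 148, 145, 147, 125, 55, 34, 34, 35, 45, 43, 47, 42, 47, 45, 44, 48, 46, 39, 36, 33, 38, 84, 134, 145, 148, 146, 146, 148, 146, 147, 147, 146, 145, 147, 147, 147, 148, 147, 147, 147, 146, 128]
222 [147, 148, 148, 148, 146, 148, 146, 146, 148, 147, 147, 145, 146, 146, 14
[... 462 characters left out ...]
 149, 147, 148, 143, 107, 90, 90, 91, 88, 42, 18, 30, 44, 46, 47, 75, 96, 102, 103, 99, 103, 102, 102, 92, 67, 47, 46, 49, 49, 45, 44, 31, 14, 37, 82, 87, 88, 86, 100, 141, 146, 148, 146, 146, 144, 147, 147, 147, 127]
236 [149, 148, 147, 123, 55, 23, 20, 21, 29, 72, 87, 89, 88, 93, 68, 14, 11, 16, 58, 96, 104, 103, 99, 101, 102, 103, 104, 99, 103, 101, 103, 103, 90, 48, 43, 42, 46, 24, 15, 15, 59, 89, 88, 88, 86, 80, 33, 19, 14, 29, 49, 117, 145, 146, 146]
245 [145, 134, 51, 32, 26, 29, 21, 42, 85, 91, 90, 89, 90, 68, 23, 11, 11, 13, 71, 102, 100, 103, 99, 100, 101, 101, 103, 106, 102, 99, 102, 101, 97, 60, 45, 41, 46, 12, 17, 15, 14, 63, 87, 90, 88, 87, 84, 48, 31, 24, 23, 18, 39, 119, 144]
```

servo_tool(motion=[[-0.3,0,0,0,0,0],[-0.4,0,0,0,0,0],[-0.4,0,0,0,0,0],[-0.3,0,0,0,0,0],[0,0,0.1,0,0,0],[0,0,0.1,0,0,0],[0,0,0.05,0,0,0],[0,0,0.0,0,0,0],[0,0,0,0,0,0],[0,0,0,0,0,0]])

```text
clock: 5.5
eef_pos: [0.5533, -0.1859, 0.0031]
tool_rot: [0.0, 0.724, 0.69, 0.0]
wrist_force: [0.7, -0.3, 0.4]
width: 0.0213
gripper_force: 0.0
```

servo_tool(motion=[[0,0,0.05,0,0,0],[0,0,0,0,0,0],[0,0,0,0,0,0],[0,0,0,0,0,0],[0,0,0,0,0,0],[0,0,0,0,0,0],[0,0,0,0,0,0],[0,0,0,0,0,0],[0,0,0,0,0,0],[0,0,0,0,0,0]])

```text
clock: 6.5
eef_pos: [0.5531, -0.1863, 0.001]
tool_rot: [0.0, 0.724, 0.69, 0.0]
wrist_force: [0.3, -0.6, 0.2]
width: 0.0216
gripper_force: 0.0
```

servo_tool(motion=[[0,0,0.05,0,0,0],[0,0,0.03,0,0,0],[0,0,0,0,0,0],[0,0,0,0,0,0],[0,0,0,0,0,0],[0,0,0,0,0,0],[0,0,0,0,0,0],[0,0,0,0,0,0],[0,0,0,0,0,0],[0,0,0,0,0,0]])

```text
clock: 7.5
eef_pos: [0.5531, -0.1863, -0.0022]
tool_rot: [0.0, 0.724, 0.69, 0.0]
wrist_force: [0.5, -0.3, 0.6]
width: 0.0214
gripper_force: 0.0
```

```bash
python3 - <<'E'
from h import *
from bench import ctrl
d=ctrl.get_image("wrist"); t=np.load("tray.npy"); o=ctrl.observe()
print(o["wrist_force"],W2T(o["eef_pos"][:2],t),o["eef_pos"][2],"eye",W2T(d["eye"][:2],t),d["eye"][2])
cv2.imwrite("pics/w4.png",cv2.resize(d["frame"][140:300,170:350,::-1],None,fx=4,fy=3.75,interpolation=cv2.INTER_CUBIC))
E
```

```text
[-0.30678855 -0.23677902  0.06498943] [[ 0.03993234 -0.15449093]] -0.00219898174790982 eye [[ 0.02191027 -0.09072694]] 0.1759533458254696
```

View pics/w4.png

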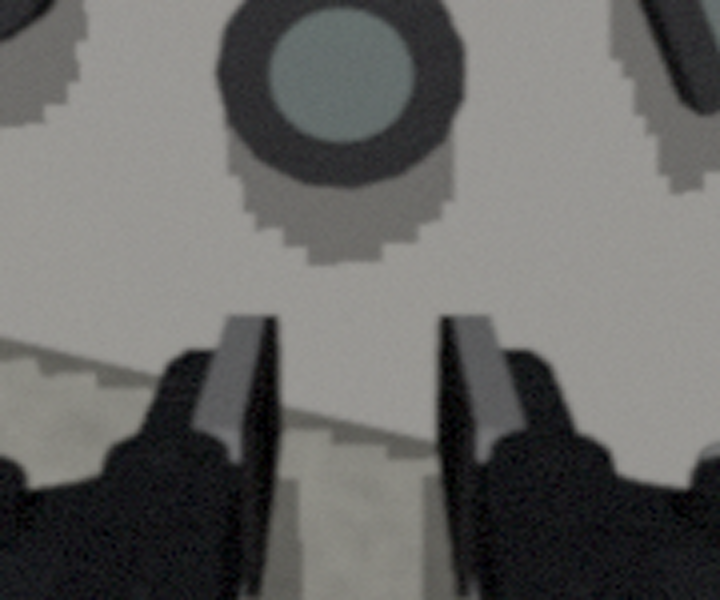

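The two fingertips and their shadow on the deck don't meet. The gap measures 40 px at the tips and 30 px in the shadow, so the tips are still well above the deck. I'll lower in small steps with force checks.

servo_tool(motion=[[0,0,0.05,0,0,0],[0,0,0.05,0,0,0],[0,0,0,0,0,0],[0,0,0,0,0,0],[0,0,0,0,0,0],[0,0,0,0,0,0],[0,0,0,0,0,0],[0,0,0,0,0,0],[0,0,0,0,0,0],[0,0,0,0,0,0]])

```text
clock: 8.55
eef_pos: [0.5531, -0.1863, -0.0062]
tool_rot: [0.0, 0.724, 0.69, -0.0]
wrist_force: [-0.1, 0.3, -0.3]
width: 0.0212
gripper_force: 0.0
```

```bash
python3 - <<'E'
from h import *
from bench import ctrl
d=ctrl.get_image("wrist"); o=ctrl.observe(); Rm=rot(o["tool_rot"])
print(o["wrist_force"],o["eef_pos"][2],o["width"])
f=d["frame"].mean(2)
for y in (226,232,238,244,250,256,262,268,274,280): print(y,f[y,220:300:2].astype(int).tolist())
# fit tip heights: two front inner corners at (239.5,224),(279.3,224)
for b in (.03,.035,.04,.045): print(b,proj(d,[o["eef_pos"]+Rm@[sx,sy,-b] for sx in (.011,-.011) for sy in (-.0107,.0107)]).round(1).tolist())
E
```

```text
[0.63708796 0.43295348 0.33590804] -0.0062160457545503145 0.02133435391469698
226 [150, 149, 146, 111, 94, 89, 89, 87, 44, 46, 129, 147, 148, 149, 149, 149, 152, 149, 151, 149, 149, 149, 148, 150, 149, 148, 149, 152, 148, 137, 56, 34, 84, 89, 88, 91, 108, 146, 149, 147]
232 [130, 128, 113, 91, 93, 90, 90, 69, 15, 22, 115, 148, 151, 148, 149, 150, 147, 148, 148, 150, 149, 147, 149, 149, 149, 149, 148, 150, 149, 136, 45, 14, 53, 90, 90, 91, 90, 106, 129, 128]
238 [25, 68, 93, 90, 91, 90, 81, 27, 16, 24, 113, 148, 149, 150, 146, 149, 149, 148, 149, 150, 149, 147, 149, 149, 150, 150, 148, 148, 149, 126, 37, 23, 22, 74, 91, 90, 92, 93, 76, 28]
244 [59, 91, 92, 90, 91, 89, 51, 11, 10, 23, 111, 148, 150, 149, 151, 148, 148, 148, 149, 149, 148, 148, 149, 149, 149, 147, 150, 149, 149, 124, 25, 12, 19, 39, 88, 88, 91, 93, 91, 71]
250 [90, 91, 90, 94, 92, 68, 18, 8, 8, 17, 95, 142, 147, 148, 148, 151, 150, 146, 149, 149, 149, 149, 149, 149, 149, 148, 149, 149, 147, 121, 21, 4, 11, 15, 62, 89, 87, 91, 92, 85]
256 [32, 46, 83, 106, 109, 60, 27, 7, 10, 13, 66, 97, 97, 97, 96, 95, 90, 94, 95, 100, 
[... 384 characters left out ...]
135, 133, 129, 103, 92, 47, 4, 6, 26, 5, 15, 11, 24, 26, 11]
274 [19, 15, 23, 14, 11, 18, 32, 25, 8, 61, 91, 96, 114, 138, 137, 134, 133, 132, 132, 130, 127, 125, 128, 130, 136, 134, 133, 129, 99, 92, 71, 10, 11, 23, 18, 4, 17, 18, 24, 21]
280 [19, 23, 12, 16, 3, 16, 33, 24, 21, 89, 94, 95, 113, 134, 133, 133, 132, 130, 130, 133, 135, 131, 132, 132, 132, 133, 132, 130, 100, 94, 85, 31, 19, 21, 20, 8, 16, 17, 7, 19]
0.03 [[240.4, 216.1], [278.8, 216.0], [241.1, 251.8], [278.1, 251.8]]
0.035 [[239.8, 219.3], [279.5, 219.3], [240.6, 256.0], [278.7, 256.0]]
0.04 [[239.1, 222.8], [280.1, 222.7], [240.0, 260.4], [279.3, 260.4]]
0.045 [[238.5, 226.5], [280.8, 226.4], [239.4, 265.2], [279.9, 265.1]]
```

servo_tool(motion=[[0,0,0.1,0,0,0],[0,0,0.1,0,0,0],[0,0,0,0,0,0],[0,0,0,0,0,0],[0,0,0,0,0,0],[0,0,0,0,0,0],[0,0,0,0,0,0],[0,0,0,0,0,0],[0,0,0,0,0,0],[0,0,0,0,0,0]])

```text
clock: 9.6
eef_pos: [0.5532, -0.1863, -0.0142]
tool_rot: [0.0, 0.724, 0.69, 0.0]
wrist_force: [0.5, -0.6, 0.6]
width: 0.0214
gripper_force: 0.0
```

servo_tool(motion=[[0,0,0.1,0,0,0],[0,0,0.05,0,0,0],[0,0,0,0,0,0],[0,0,0,0,0,0],[0,0,0,0,0,0],[0,0,0,0,0,0],[0,0,0,0,0,0],[0,0,0,0,0,0],[0,0,0,0,0,0],[0,0,0,0,0,0]])

```text
clock: 10.6
eef_pos: [0.5531, -0.1863, -0.0202]
tool_rot: [0.0, 0.724, 0.69, -0.0]
wrist_force: [-0.3, -0.4, -0.6]
width: 0.0215
gripper_force: 0.0
```

```bash
python3 - <<'E'
from h import *
from bench import ctrl
d=ctrl.get_image("wrist"); o=ctrl.observe(); Rm=rot(o["tool_rot"]);t=np.load("tray.npy")
print(o["wrist_force"],o["eef_pos"][2],W2T(o["eef_pos"][:2],t))
cv2.imwrite("pics/w5.png",cv2.resize(d["frame"][120:300,150:370,::-1],None,fx=3.6,fy=3.3,interpolation=cv2.INTER_CUBIC))
E
```

```text
[-0.69419839  0.05798124  0.96745461] -0.02018307804737396 [[ 0.03989958 -0.15448367]]
```

View pics/w5.png

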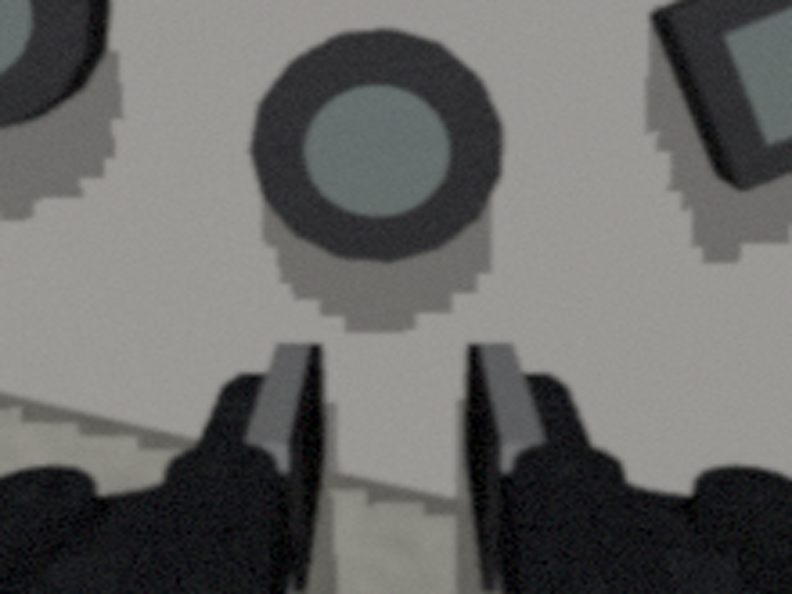

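The shadow starts about 19 px below the tips, so the tips sit about 10 mm above the deck. The lens is at crop (378,145) and the finger midline at 395, so the lens is about 2.7 mm to the left. I'll lower 5.5 mm, shift left and push.

servo_tool(motion=[[0,-0.07,0.07,0,0,0],[0,0,0.07,0,0,0],[0.1,0,0,0,0,0],[0.2,0,0,0,0,0],[0.2,0,0,0,0,0],[0.2,0,0,0,0,0],[0.2,0,0,0,0,0],[0.2,0,0,0,0,0],[0.1,0,0,0,0,0],[0,0,0,0,0,0]])

```text
clock: 11.65
eef_pos: [0.5527, -0.1374, -0.0258]
tool_rot: [-0.0, 0.724, 0.69, 0.0]
wrist_force: [-0.2, 0.2, 0.1]
width: 0.0212
gripper_force: 0.0
```

```bash
cat > see.py <<'E'
from plan import *
def blobs(name="wrist"):
    """dark-ring / glass blobs: glass discs (greenish-grey) centres -> tray coords at z=.018"""
    d=ctrl.get_image(name); t=np.load("tray.npy"); f=d["frame"].astype(int)
    m=((f[:,:,1]-f[:,:,0]>3)&(f.mean(2)>70)&(f.mean(2)<125)).astype(np.uint8)
    m=cv2.morphologyEx(m,cv2.MORPH_OPEN,np.ones((3,3)))
    n,_,st,c=cv2.connectedComponentsWithStats(m)
    for k in range(1,n):
        if st[k,4]>(150 if name=="wrist" else 8):
            w=W2T(back(d,[c[k]],.018)[:,:2],t)[0]
            if abs(w[0])<.13 and -.19<w[1]<.15: print(name,"px",c[k].round(0),"area",st[k,4],"tray mm",(w*1e3).round(1))
    return d
if __name__=="__main__":
    for n in sys.argv[2:] or ["wrist"]: blobs(n)
    plan(eval(sys.argv[1]))
E
python3 see.py "[]" wrist top
```

```text
wrist px [ 63. 146.] area 1276 tray mm [-82.3 -84.1]
wrist px [259. 198.] area 1276 tray mm [ 16.9 -83.6]
wrist px [149. 222.] area 1142 tray mm [ -33.8 -110.9]
wrist px [373. 235.] area 1143 tray mm [ 79.7 -87.3]
top px [320. 168.] area 517 tray mm [  92. -166.]
top px [288. 169.] area 9 tray mm [ 59.6 -74.4]
top px [291. 208.] area 148 tray mm [ -49.2 -116.1]
top px [271. 215.] area 110 tray mm [-86.3 -66.4]
top px [277. 213.] area 41 tray mm [-75.9 -82.2]
now 11.75 [[ 0.0245 -0.109 ]] -0.0258 head 15.532570904177945 w 0.0214 [-0.1 -0.4  0.1]
```

The push works: the lens is now at tray (16.9, -83.6) mm, nested 26 mm ahead of the TCP. Next I'll continue and turn gently to line up with the gate.

servo_tool(motion=[[0.2,0,0,0,0,0],[0.2,0,0,0,0,0],[0.2,0,0,0,0,0],[0.2,0,0,0,0,0],[0.2,0,0,0,0,0],[0.2,0,0,0,0,0],[0.11,-0.06,0,0,0,0.56],[0.11,-0.06,0,0,0,0.56],[0.11,-0.06,0,0,0,0.56],[0.11,-0.06,0,0,0,0.56]])

```text
clock: 12.75
eef_pos: [0.548, -0.0708, -0.0258]
tool_rot: [-0.0, 0.811, 0.585, -0.0]
wrist_force: [0.2, -0.3, 0.3]
width: 0.0208
gripper_force: 0.1
```

```bash
python3 see.py "[(0,0,-25.8,0)]" wrist
```

```text
wrist px [259. 200.] area 1267 tray mm [ -1.3 -21.7]
now 12.8 [[-0.0018 -0.0458]] -0.026 head -0.10547515517505701 w 0.0213 [-0.8  0.5  0.2]
(0, 0, -25.8, 0) rz -0.02 then shift 1.15 0.05 -0.00
```

servo_tool(motion=[[0.1,0.03,0,0,0,0],[0.13,0.01,0,0,0,0],[0.13,0,0,0,0,0],[0.13,0,0,0,0,0],[0.13,0,0,0,0,0],[0.13,0,0,0,0,0],[0.13,0,0,0,0,0],[0.13,0,0,0,0,0],[0.13,0,0,0,0,0],[0,0,0,0,0,0]])

```text
clock: 13.8
eef_pos: [0.5622, -0.0301, -0.0258]
tool_rot: [0.0, 0.81, 0.587, -0.003]
wrist_force: [-5.8, -5.8, 4.1]
width: 0.0209
gripper_force: 8.0
```

```bash
python3 see.py "[(0,0,-25.8,0)]" wrist
```

```text
wrist px [259. 199.] area 1281 tray mm [-0.7 21.7]
now 13.85 [[-0.0006 -0.0034]] -0.0257 head 0.18481818482899826 w 0.0214 [-5.7 -5.4  4.1]
(0, 0, -25.8, 0) rz 0.03 then shift 0.08 0.01 0.00
```

The first lens is at y ≈ 22 mm in the slot, past the gate, with light finger contact at the post. I'll back off, lift, and go behind the second lens.

servo_tool(motion=[[-0.15,0,0,0,0,0],[-0.4,0,0,0,0,0],[-0.4,0,0,0,0,0],[-0.1,0,-0.6,0,0,0],[0,0,-0.6,0,0,0],[0,0,0,0,0,1],[0,0,0,0,0,1],[0,0,0,0,0,0.9],[0,0,0,0,0,0],[0,0,0,0,0,0]])

```text
clock: 14.85
eef_pos: [0.5506, -0.0694, 0.0221]
tool_rot: [0.0, 0.899, 0.438, 0.0]
wrist_force: [0.3, 0.4, -0.7]
width: 0.0213
gripper_force: 0.0
```

```bash
python3 see.py "[(-48,-150.5,22,-20),(-48,-150.5,-25.5,-20)]" wrist top
```

```text
wrist px [221. 121.] area 839 tray mm [-0.6 21.9]
wrist px [385. 232.] area 624 tray mm [ 79.7 -87.4]
wrist px [246. 306.] area 479 tray mm [ -33.6 -110.8]
top px [255. 168.] area 140 tray mm [32.9 22.5]
top px [288. 166.] area 759 tray mm [ 67.5 -73.1]
top px [303. 191.] area 216 tray mm [  10.2 -138.2]
top px [248. 190.] area 17 tray mm [-36.6  19.4]
top px [241. 217.] area 163 tray mm [-119.5   17.3]
top px [290. 202.] area 38 tray mm [ -32.7 -110.9]
top px [260. 220.] area 202 tray mm [-111.1  -39. ]
top px [277. 214.] area 33 tray mm [-79.3 -83.4]
top px [296. 231.] area 61 tray mm [-109.7 -151.1]
top px [301. 231.] area 9 tray mm [-105.2 -166.1]
top px [300. 236.] area 12 tray mm [-118.8 -167.2]
now 14.95 [[ 0.0007 -0.0439]] 0.0221 head -19.773676312869668 w 0.0217 [ 1.1 -0.1 -0.2]
(-48, -150.5, 22, -20) rz 0.03 then shift -2.92 -0.23 0.00
(-48, -150.5, -25.5, -20) rz -0.00 then shift 0.00 0.00 1.19
```

servo_tool(motion=[[-0.7,-0.06,0,0,0,0.03],[-0.75,-0.06,0,0,0,0],[-0.75,-0.06,0,0,0,0],[-0.74,-0.05,0,0,0,0],[0,0,0.3,0,0,0],[0,0,0.3,0,0,0],[0,0,0.3,0,0,0],[0,0,0.2,0,0,0],[0,0,0.09,0,0,0],[0,0,0,0,0,0]])

```text
clock: 15.95
eef_pos: [0.4703, -0.1543, -0.0264]
tool_rot: [-0.001, 0.9, 0.436, -0.001]
wrist_force: [-0.5, -0.2, 0.1]
width: 0.0213
gripper_force: 0.0
```

```bash
python3 see.py "[(-33.6-.34*26,-110.8-.94*26,-25.5,-20)]" wrist
```

```text
wrist px [479.  34.] area 1570 tray mm [ 79.9 -87.3]
wrist px [145. 148.] area 1388 tray mm [-82.1 -83.9]
wrist px [260. 165.] area 1391 tray mm [ -33.6 -110.7]
now 16.0 [[-0.0481 -0.1503]] -0.0258 head -19.976214542801088 w 0.0213 [-0.2  0.4  0. ]
(-42.44, -135.24, -25.5, -20) rz 0.00 then shift 0.40 0.00 -0.01
```

servo_tool(motion=[[0.2,0,0,0,0,0],[0.2,0,0,0,0,0],[0.2,0,0,0,0,0],[0.2,0,0,0,0,0],[0.2,0,0,0,0,0],[0.2,0,0,0,0,0],[0.2,0,0,0,0,0],[0.2,0,0,0,0,0],[0.2,0,0,0,0,0],[0.2,0,0,0,0,0]])

```text
clock: 17.0
eef_pos: [0.5207, -0.0919, -0.0254]
tool_rot: [-0.0, 0.9, 0.436, -0.0]
wrist_force: [1.6, -1.1, 0.1]
width: 0.0215
gripper_force: 0.3
```

```bash
python3 see.py "[(-3.7-.34*25.5,-28-.94*25.5,-25.5,-20),(-1,-46,-25.5,0)]" wrist
```

```text
wrist px [226.  40.] area 1785 tray mm [-0.6 21.9]
wrist px [259. 200.] area 1242 tray mm [-11.9 -52. ]
wrist px [450. 203.] area 1137 tray mm [ 79.7 -87.4]
now 17.05 [[-0.02   -0.0741]] -0.0253 head -20.00446214591605 w 0.0214 [ 1.1 -0.1 -0.1]
(-12.370000000000001, -51.97, -25.5, -20) rz -0.00 then shift 0.58 -0.01 0.01
(-1, -46, -25.5, 0) rz -2.91 then shift 0.15 0.28 -0.00
```

servo_tool(motion=[[0.2,0,0,0,0,0],[0.2,0,0,0,0,0],[0.18,0,0,0,0,0],[0.05,0.05,0,0,0,-0.5],[0.05,0.05,0,0,0,-0.5],[0.05,0.05,0,0,0,-0.5],[0.05,0.05,0,0,0,-0.5],[0.05,0.05,0,0,0,-0.5],[0.02,0.02,0,0,0,-0.4],[0,0,0,0,0,0]])

```text
clock: 18.05
eef_pos: [0.5499, -0.0702, -0.0254]
tool_rot: [0.0, 0.811, 0.585, 0.0]
wrist_force: [-1.0, -0.3, 0.3]
width: 0.0212
gripper_force: 0.0
```

```bash
python3 see.py "[(-1,-5,-25.5,0)]" wrist
```

```text
wrist px [257. 112.] area 1594 tray mm [-0.6 21.8]
wrist px [260. 199.] area 1267 tray mm [  0.5 -20.2]
now 18.1 [[ 0.0001 -0.0453]] -0.0255 head -0.13597632321331332 w 0.0214 [ 0.3 -0.2 -1.3]
(-1, -5, -25.5, 0) rz -0.02 then shift 1.01 -0.03 0.00
```

servo_tool(motion=[[0.1,-0.03,0,0,0,0],[0.12,0,0,0,0,0],[0.12,0,0,0,0,0],[0.12,0,0,0,0,0],[0.12,0,0,0,0,0],[0.12,0,0,0,0,0],[0.12,0,0,0,0,0],[0.12,0,0,0,0,0],[0.08,0,0,0,0,0],[0,0,0,0,0,0]])

```text
clock: 19.1
eef_pos: [0.5615, -0.0316, -0.0253]
tool_rot: [0.0, 0.811, 0.585, -0.0]
wrist_force: [-0.1, -2.4, 1.0]
width: 0.0209
gripper_force: 1.5
```

```bash
python3 see.py "[(-1,-5,-25.5,0)]" wrist
```

```text
wrist px [260. 125.] area 1545 tray mm [-0.3 56.2]
wrist px [259. 199.] area 1283 tray mm [-1.  20.1]
now 19.15 [[-0.0008 -0.005 ]] -0.0253 head -0.07595561365370429 w 0.0212 [ 0.6 -1.4  0.4]
(-1, -5, -25.5, 0) rz -0.01 then shift -0.00 -0.01 0.01
```

Two lenses are in, at y ≈ 56 and 20 mm. Now the third lens.

servo_tool(motion=[[-0.15,0,0,0,0,0],[-0.45,0,0,0,0,0],[-0.45,0,0,0,0,0],[0,0,-0.6,0,0,0],[0,0,-0.6,0,0,0],[0,0,0,0,0,1],[0,0,0,0,0,1],[0,0,0,0,0,1],[0,0,0,0,0,1],[0,0,0,0,0,1]])

```text
clock: 20.15
eef_pos: [0.5476, -0.0713, 0.0225]
tool_rot: [-0.0, 0.949, 0.316, 0.0]
wrist_force: [1.1, 0.6, 0.5]
width: 0.0212
gripper_force: 0.0
```

servo_tool(motion=[[0,0,0,0,0,1],[0,0,0,0,0,1],[0,0,0,0,0,1],[0,0,0,0,0,0],[0,0,0,0,0,0],[0,0,0,0,0,0],[0,0,0,0,0,0],[0,0,0,0,0,0],[0,0,0,0,0,0],[0,0,0,0,0,0]])

```text
clock: 21.15
eef_pos: [0.548, -0.0712, 0.0226]
tool_rot: [-0.0, 0.99, 0.144, 0.0]
wrist_force: [-1.1, -0.2, 0.1]
width: 0.0213
gripper_force: 0.0
```

```bash
python3 see.py "[(-117.4,-108.5,22,-55.3),(-117.4,-108.5,-25.5,-55.3)]" wrist; python3 -c "
from h import *; from bench import ctrl
d=ctrl.get_image('top');t=np.load('tray.npy');print('orange',W2T(back(d,[[447*.64,397*.64]],.012)[:,:2],t))"
```

```text
wrist px [127. 125.] area 801 tray mm [-0.3 56.4]
wrist px [381. 151.] area 789 tray mm [ 79.7 -87.4]
wrist px [174. 158.] area 766 tray mm [-1.1 20.4]
now 21.2 [[-0.0011 -0.0469]] 0.0226 head -55.084015383790565 w 0.0214 [-0.4  0.4  0.4]
(-117.4, -108.5, 22, -55.3) rz 0.03 then shift -3.27 -0.39 0.01
(-117.4, -108.5, -25.5, -55.3) rz -0.00 then shift 0.00 0.00 1.19
orange [[-0.18374374 -0.14502053]]
```

servo_tool(motion=[[-0.8,-0.1,0,0,0,0.03],[-0.83,-0.1,0,0,0,0],[-0.82,-0.1,0,0,0,0],[-0.82,-0.09,0,0,0,0],[0,0,0.3,0,0,0],[0,0,0.3,0,0,0],[0,0,0.3,0,0,0],[0,0,0.2,0,0,0],[0,0,0.09,0,0,0],[0,0,0,0,0,0]])

```text
clock: 22.25
eef_pos: [0.4179, -0.0929, -0.0259]
tool_rot: [-0.0, 0.99, 0.143, -0.001]
wrist_force: [-0.3, -0.5, 0.5]
width: 0.021
gripper_force: 0.0
```

```bash
python3 see.py "[(-1-.822*26,-28-.569*26,-25.5,-55.3)]" wrist
```

```text
wrist px [259. 163.] area 1396 tray mm [-81.9 -84.1]
now 22.3 [[-0.1174 -0.1084]] -0.0254 head -55.27363307445501 w 0.0213 [ 0.4 -0.1 -0.3]
(-22.372, -42.794, -25.5, -55.3) rz 0.00 then shift 2.89 0.00 0.00
```

servo_tool(motion=[[0.25,0,0,0,0,0],[0.25,0,0,0,0,0],[0.25,0,0,0,0,0],[0.25,0,0,0,0,0],[0.25,0,0,0,0,0],[0.25,0,0,0,0,0],[0.25,0,0,0,0,0],[0.25,0,0,0,0,0],[0.25,0,0,0,0,0],[0.25,0,0,0,0,0]])

```text
clock: 23.3
eef_pos: [0.5147, -0.0648, -0.0251]
tool_rot: [-0.0, 0.99, 0.142, -0.0]
wrist_force: [-0.6, -0.4, -0.1]
width: 0.0211
gripper_force: 0.1
```

```bash
python3 see.py "[(-1-.822*26,-28-.569*26,-25.5,-55.3)]" wrist
```

```text
wrist px [106.  63.] area 1624 tray mm [-0.2 56.4]
wrist px [459. 101.] area 1471 tray mm [ 79.7 -87.4]
wrist px [173. 109.] area 1565 tray mm [-0.9 20.3]
wrist px [259. 199.] area 1276 tray mm [-14.  -37.4]
now 23.35 [[-0.0327 -0.0506]] -0.0246 head -55.29370117950071 w 0.0214 [ 1.7 -0.1  1.2]
(-22.372, -42.794, -25.5, -55.3) rz 0.00 then shift 0.32 -0.01 0.02
```

servo_tool(motion=[[0.15,0,0,0,0,0],[0.15,0,0,0,0,0],[0.09,0,0,0,0,0],[0,0,0,0,0,0],[-0.15,0,0,0,0,0],[-0.35,0,0,0,0,0],[-0.3,0,0,0,0,0],[0,0,0,0,0,0],[0,0,0,0,0,0],[0,0,0,0,0,0]])

```text
clock: 24.35
eef_pos: [0.4989, -0.0699, -0.0247]
tool_rot: [0.0, 0.99, 0.142, 0.001]
wrist_force: [0.8, -0.3, 0.3]
width: 0.0214
gripper_force: 0.0
```

```bash
python3 see.py "[(-1,-71,-25.5,-55.3),(-1,-71,-25.5,0)]" wrist
```

```text
wrist px [103.  24.] area 1673 tray mm [-0.2 56.5]
wrist px [462.  64.] area 1538 tray mm [ 79.8 -87.4]
wrist px [170.  71.] area 1658 tray mm [-0.9 20.3]
wrist px [259. 133.] area 1504 tray mm [ -0.7 -28.4]
now 24.4 [[-0.0481 -0.061 ]] -0.0247 head -55.30439065704602 w 0.0216 [ 0.1 -0.  -0.5]
(-1, -71, -25.5, -55.3) rz -0.00 then shift 0.82 0.88 0.02
(-1, -71, -25.5, 0) rz -8.04 then shift 0.00 0.00 -0.00
```

servo_tool(motion=[[0,0,-0.6,0,0,0],[0,0,-0.6,0,0,0],[0,0,0,0,0,-1],[0,0,0,0,0,-1],[0,0,0,0,0,-1],[0,0,0,0,0,-1],[0,0,0,0,0,-1],[0,0,0,0,0,-1],[0,0,0,0,0,-1],[0,0,0,0,0,-1]])

```text
clock: 25.4
eef_pos: [0.4988, -0.0696, 0.0231]
tool_rot: [0.0, 0.811, 0.586, 0.0]
wrist_force: [-0.3, -0.3, 0.5]
width: 0.0213
gripper_force: 0.0
```

servo_tool(motion=[[-0.12,0.6,0,0,0,0],[-0.13,0.58,0,0,0,0],[0,0,0.3,0,0,0],[0,0,0.3,0,0,0],[0,0,0.3,0,0,0],[0,0,0.2,0,0,0],[0,0,0.12,0,0,0],[0,0,0,0,0,0],[0,0,0,0,0,0],[0,0,0,0,0,0]])

```text
clock: 26.4
eef_pos: [0.5404, -0.0944, -0.0252]
tool_rot: [0.001, 0.812, 0.583, 0.0]
wrist_force: [1.0, -0.4, 1.2]
width: 0.0212
gripper_force: 0.0
```

```bash
python3 see.py "[(-1,-54.5,-25.5,0),(-1,-4,-25.5,0)]" wrist
```

```text
wrist px [258.  55.] area 1751 tray mm [-1.  20.3]
wrist px [259. 163.] area 1385 tray mm [ -0.9 -28.4]
wrist px [407. 268.] area 891 tray mm [ 80.  -86.7]
now 26.45 [[-0.0009 -0.0713]] -0.0251 head -0.29357496885731393 w 0.0215 [0.3 0.2 0.1]
(-1, -54.5, -25.5, 0) rz -0.04 then shift 0.42 -0.00 0.01
(-1, -4, -25.5, 0) rz -0.00 then shift 1.26 -0.00 -0.00
```

Aligned. I'll push 1.66 units in total (66 mm).

servo_tool(motion=[[0.2,0,0,0,0,0],[0.2,0,0,0,0,0],[0.18,0,0,0,0,0],[0.17,0,0,0,0,0],[0.17,0,0,0,0,0],[0.17,0,0,0,0,0],[0.17,0,0,0,0,0],[0.17,0,0,0,0,0],[0.17,0,0,0,0,0],[0.05,0,0,0,0,0]])

```text
clock: 27.45
eef_pos: [0.5612, -0.0317, -0.0257]
tool_rot: [0.001, 0.812, 0.584, -0.0]
wrist_force: [-1.2, -4.5, 0.6]
width: 0.0214
gripper_force: 2.2
```

```bash
python3 see.py "[(-1,-4,-25.5,0)]" wrist
```

```text
wrist px [261.  42.] area 1823 tray mm [-0.  91.7]
wrist px [259. 126.] area 1571 tray mm [-0.8 55.6]
wrist px [259. 200.] area 1281 tray mm [-1.2 19.5]
now 27.5 [[-0.001  -0.0053]] -0.0257 head -0.22478611031243645 w 0.0213 [ 0.2 -2.3  0.7]
(-1, -4, -25.5, 0) rz -0.03 then shift 0.03 -0.00 -0.01
```

All three are in at y ≈ 92, 56 and 19.5 mm. I'll add 3 mm for margin, then back off and lift clear.

servo_tool(motion=[[0.05,0,0,0,0,0],[0.04,0,0,0,0,0],[0,0,0,0,0,0],[-0.1,0,0,0,0,0],[-0.4,0,0,0,0,0],[-0.5,0,0,0,0,0],[0,0,-0.6,0,0,0],[0,0,-0.9,0,0,0],[0,0,-0.9,0,0,0],[0,0,0,0,0,0]])

```text
clock: 28.5
eef_pos: [0.5537, -0.068, 0.0759]
tool_rot: [0.004, 0.812, 0.583, 0.004]
wrist_force: [0.8, -1.2, 0.1]
width: 0.0213
gripper_force: 0.0
```

```bash
python3 see.py "[]" wrist; python3 - <<'E'
from bench import ctrl
import cv2
cv2.imwrite("pics/w9.png",ctrl.get_image("wrist")["frame"][:,:,::-1])
E
```

```text
wrist px [253.  21.] area 611 tray mm [-0.1 93.3]
wrist px [253.  70.] area 558 tray mm [-0.5 57.3]
wrist px [253. 117.] area 511 tray mm [-0.7 21.1]
wrist px [342. 239.] area 367 tray mm [ 79.7 -87.3]
now 28.55 [[ 0.0011 -0.0421]] 0.0733 head -0.3370700536464142 w 0.0214 [-0.   0.3 -1.1]
```

View pics/w9.png

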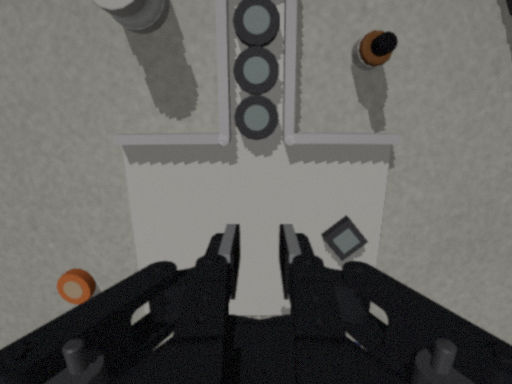

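The final view shows three lenses in a row in the slot at (257,20), (256,70) and (256,117). The posts are at row 138, so the last lens is past the gate at y ≈ 21 mm. The square, vial and pot are undisturbed.

```bash
python3 -c "
from bench import ctrl
print(ctrl.finish_job())"
```

```text
the job is handed in; nothing more can be done
None
```

I handed the job in at about 28.6 s of the 72 s allowed: my last camera measurements put all three lenses in the slot at about 21, 57 and 93 mm past the gate, with the square where it started and the vial and pot looking undisturbed, but no verdict came back.

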